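# Hitch the ball coupler and latch it

### The arm

A 7-joint arm with a two-finger parallel gripper is mounted at the origin on a cart in front of the work surface, level with it; the furniture and walls round the work are solid. World frame = base frame: x ahead of the robot, y to its left, z up, the work surface at z = 0. Lengths are in m, angles in degrees, forces in N, time in s.
With the tool pointing down it reaches from about 0.425 to 0.825 m from the base axis. Payload 3.6 kg.
Tool frame: the origin (TCP) lies at the very end of the fingers, on their centre line; the grasp point (between the pads) lies 19 mm behind it; z points along the fingers, y is the line along which they close (so a half turn about z gives the same grasp; the last joint's range is limited). The gripper opens to 93 mm and grips with 3 to 60 N. Pads are 15 mm wide; open, the fingers measure 128 mm over their backs; the gripper's body (75 mm by 188 mm) begins 65 mm behind the grasp point.
Start: joints at [-75.888, 35.231, -0.722, 81.555, 0.464, 63.22, -2.315], TCP at [0.175, 0.626, 0.219] pointing down, gripper open.
Joint ranges: [-178.69, 178.69], [-17.37, 117.87], [-77.05, 75.6], [15.02, 138.74], [-78.02, 258.01], [0.78, 113.62], [-162.83, 162.83]. Speed limits (degrees/s): [159.86, 159.86, 180, 180, 180, 180, 180].

### API

Orientations are given as [roll, pitch, yaw] about the fixed x, y, z axes, in that order (R = Rz(yaw) Ry(pitch) Rx(roll)).
In Python, from cell import robot, eyes, ticket, models gives the robot as it stands.
- The arm moves only by the tool servo_tool, never from a script. Its arguments are lists of equal length, an entry for each row: "jaw": the opening, from 0 (shut) to 1 (fully open); "delta_pos": the shift along the tool's x, y, z in units of 25 mm (1.0 is 25 mm), a list of three; "turn": the turn about the tool's z in units of 6 degrees (1.0 is 6 degrees). In form: {"jaw": [jaw, ...], "delta_pos": [[dx, dy, dz], ...], "turn": [turn, ...]}. A call has 1 to 12 rows; each row is the pose to reach, as a shift and turn from the pose commanded when the call began, along the tool's axes at that moment; what a row does not reach only later rows make up. A row lasts 1/10 s, in which the tool goes at most 50 mm and 8.59 degrees, less where a joint would pass 70% of its speed; a pose out of reach is approached as far as the arm can. A call with a gripper value outside its range is refused whole. The fingers move at their own pace and stop on an object; "squeeze" is the grip in N (left out, the last holds). Time passes only in rows, so rows that repeat a pose let the fingers close. It gives the time, the measured TCP pose, the force, the opening and the grip force at its end, in the units of the state.
- robot.observe(): the state, without advancing time (a new reading comes with each control period).
- eyes.grab_frame(name): name is "side" or "top" or "wrist"; returns a dict with "pixels" (400x640x3 uint8, red, green, blue), "z_map" (400x640 float32, m along the optical axis (not along the pixel's ray), 0 where there is no reading), "intrinsics" (3x3 intrinsics, pixels), "rvec" (rotation vector, rad) and "tvec" (3), from world to camera coordinates, as OpenCV has them. Camera axes: x right, y down, z forward; pixel columns grow to the right and rows downward; lengths in m; the calibration is good to about 2 mm. A picture is of the moment at which its call begins.
- ticket.sign_off(): hands the job in; it is judged then, once.
Trained networks look in a picture, given as the dict that the camera call returned (one of the last four; its "shot" number tells which), for a name from the list of things; names that differ only in an ending like _2 or _b are one class to them, and where a whole thing is asked for, a point or a joint stands for the part that bears it (a point fixed in the world has none). Each returns a list of dicts, best first, with "p" (0 to 1); they miss things now and then, are a little off and sometimes report something else, mostly with a low value. They report only what shows in the picture. A call takes as long as a camera call.
- models.boxes_of(picture, label): "centre" ([column, row] in pixels, amid what is visible of it).
The state is a dict: "time": time; "joint_positions": joint angles; "joint_velocities": joint speeds; "tau": joint torques, N m; "tcp_pos": TCP position; "tool_rot": TCP orientation; "contact_force": force on the tool from outside, world axes, zero at the start; "ft_torque": the same for the moment, N m; "grip_width": finger opening in m; "gripper_force": force on a finger pad.
Only numpy, scipy, OpenCV 4.12 (cv2) and the standard library are available. Lean on these libraries where they do the work, as an engineer would, in place of code of your own. Each camera call takes 0.05 s, during which the arm holds its last target. There are 200 camera calls.

### The job

Take the dust cap off the tow ball and set it upright in the round cap holder. Draw the coupler fully out of its parking tunnel, stand it on the bench and let go, then take it again (by its shank, as guard plates crowd the ball) and, lever still raised, lower its socket gently and fully home onto the ball with the shank lying level in the stand's rest. Finally press the latch lever all the way down, and leave it all in place without knocking the loose things around.

Things in the scene. Friction and masses are not known exactly. Their poses are not given: they have to be found in the camera images.
- ball_stand: Dark steel stand bolted to the bench, base 175 x 92 x 12 mm: a ball on a post between two guard plates (inner faces 32 mm either side in y, 52 mm long, tops 88 mm up; no room for fingers beside a seated coupler), and 100 mm behind it (-x) a rest for the shank, 48 mm high, between 11 mm horns 38 mm apart. Origin: on the bench below the ball; +x is where the coupler's nose must point; z up.
- ball_center (a point): Centre of the bright steel ball, 36 mm across, 70 mm above the bench.
- dust_cap: Loose black rubber cap on the ball, 46 mm across, 55 mm high: round skirt 27 mm high (bore 38 mm, 22 mm deep, open below), on it a knob 18 to 22 mm across, 28 mm high. Origin: centre of the skirt's lower rim; z up to the knob. On the ball the rim is 66 mm and the knob's top 121 mm above the bench. 40 g.
- cap_holder: Aluminium round shallow cup on a square foot of 84 mm, bolted to the bench: inner diameter 58 mm, rim 22 mm above the bench, floor 10 mm above it. Origin: on the bench below its centre, z up.
- holder_floor (a point): Centre of the cup's inner floor, on which the cap's rim shall stand.
- parking_tunnel: Dark steel tunnel bolted to the bench, 164 mm long, 44 mm wide without its flanges, 38 mm high outside (36 wide, 34 high inside), closed at the far end. The coupler's shank is parked in it. Origin: on the bench at the middle of the mouth; +x points out of the mouth, z up.
- coupler: Loose aluminium coupler, 221 mm long, 0.3 to 0.5 kg, on its flat underside. Head: x -26 to 26 mm, 48 mm wide and high, flat sides; under it an open socket 40 mm square, 40 mm deep. Shank: 26 mm square bar, x -55 to -195, flush below; parked in the tunnel, head 29 mm outside the mouth. Origin: below the socket's centre at underside height; +x to the nose, z up. Mass centre near x -76 mm.
- socket_center (a point): Where the ball's centre lies when seated: 22 mm above the coupler's origin. The underside is then 48 mm above the bench, the shank on the rest.
- shank_grip (a point): Middle of the shank's free rear part, coupler x -145, z 13 mm: where it can be gripped from above (26 mm wide), clear of the lever, the rest and the stand.
- shank_end (a point): Centre of the shank's rear end, coupler x -195, z 13 mm.
- latch (a joint): Angle of the latch lever: 0 = fully down (latched, a pawl is then under the ball), 0.8 = raised; starts at 0.6 to 0.8. Stiff pivot (0.2 N m, 3 to 6 N at the pad; press along its arc), stays where left, hard stop at 0. Pivot on the coupler at x -32, z 54 mm; the lever points to the rear (-x) above the shank.
- lever_pad (a point): Middle of the top of the lever's dark steel end pad (22 x 26 mm), 59 mm from the pivot; when down it lies at coupler x -90, z 62 mm, 110 mm above the bench with the coupler seated.
- piston: Bystander: loose metal slide cap, 39 mm across, 34 mm high; leave alone.
- housing: Bystander: loose grey metal casting, 73 x 56 x 36 mm; leave alone.
- tape: Bystander: roll of tape, 58 mm across, 19 mm high; leave alone.
- bottle: Bystander: small standing bottle, 36 mm across, 95 mm high; leave alone.

How it is judged:
By the outcome, as a careful person would: the job done as asked, in the order asked, and still so for the second after the job is handed in, with the robot touching nothing.
It also fails if it takes over 67 s, if anything falls off the work surface, if the arm or the gripper's body presses on something with over 40 N, if the wrist force passes 120 N, or if a joint passes its speed limit or range.

## Working session

There is one attempt and no reset: what is moved stays moved. The work goes in short steps, Python scripts to look and compute and a tool call to move; the robot and the scene stay as the last step left them, time stands still between calls to the robot, and variables do not carry over. Pictures are saved under pics/ and viewed, at most 10 in all, crops included, and the job is handed in when it is done.

Besides the shell and the picture viewer there is one more tool, called after "Request:" as name(argument=value, ...), one argument or row to a line, values as JSON. servo_tool: Moves the arm, as the interface text tells. Its arguments: {"type":"object","properties":{"jaw":{"type":"array","items":{"type":"number"}},"delta_pos":{"type":"array","items":{"type":"array","items":{"type":"number"}}},"turn":{"type":"array","items":{"type":"number"}},"squeeze":{"type":"number"}},"required":["jaw","delta_pos","turn"]}

```bash
ls; mkdir -p pics; cat > h.py <<'E'
import numpy as np, cv2
from cell import robot, eyes, ticket, models
def cam(f):
    R=cv2.Rodrigues(np.array(f["rvec"],float))[0]; return np.array(f["intrinsics"],float),R,np.array(f["tvec"],float).ravel()
def cloud(f):
    K,R,t=cam(f); z=f["z_map"]; v,u=np.mgrid[:z.shape[0],:z.shape[1]]
    P=np.stack([(u-K[0,2])/K[0,0]*z,(v-K[1,2])/K[1,1]*z,z],-1)
    W=(P-t)@R; W[z<=0]=np.nan; return W
def proj(f,p):
    K,R,t=cam(f); c=R@np.array(p)+t; c=K@c; return c[:2]/c[2]
def save(f,n,crop=None,s=1):
    im=f["pixels"][:,:,::-1]
    if crop: im=im[crop[1]:crop[3],crop[0]:crop[2]]
    cv2.imwrite("pics/"+n,cv2.resize(im,None,fx=s,fy=s))
E
python3 - <<'E'
from h import *
a=eyes.grab_frame("top");b=eyes.grab_frame("side")
cv2.imwrite("pics/a.png",a["pixels"][:,:,::-1]);cv2.imwrite("pics/b.png",b["pixels"][:,:,::-1])
np.savez("fa.npz",**{k:a[k] for k in("pixels","z_map","intrinsics","rvec","tvec")})
np.savez("fb.npz",**{k:b[k] for k in("pixels","z_map","intrinsics","rvec","tvec")})
for n,f in(("top",a),("side",b)):
    W=cloud(f)
    for l in["ball_stand","dust_cap","cap_holder","holder_floor","parking_tunnel","coupler","lever_pad","shank_grip","socket_center","piston","housing","tape","bottle"]:
        for d in models.boxes_of(f,l)[:2]:
            u,v=d["centre"]; print(n,l,round(d["p"],2),np.round([u,v]),np.round(W[int(v),int(u)],3))
print(robot.observe())
E
```

```text
pics
top ball_stand 0.9 [237. 230.] [0.579 0.246 0.018]
top dust_cap 0.6 [210. 231.] [0.572 0.289 0.124]
top cap_holder 0.73 [327. 183.] [ 0.7   -0.002  0.013]
top holder_floor 0.86 [326. 182.] [0.705 0.003 0.013]
top parking_tunnel 0.89 [407. 241.] [ 0.54  -0.209  0.04 ]
top coupler 0.66 [360. 245.] [ 0.53  -0.084  0.052]
top lever_pad 0.47 [379. 245.] [ 0.529 -0.126  0.082]
top shank_grip 0.6 [364. 246.] [ 0.53  -0.092  0.049]
top socket_center 0.8 [362. 248.] [ 0.522 -0.086  0.053]
top piston 0.65 [388. 186.] [ 0.686 -0.163  0.029]
top housing 0.73 [233. 174.] [ 0.736  0.26  -0.003]
top housing 0.37 [326. 182.] [0.705 0.    0.014]
top tape 0.7 [370. 150.] [ 0.795 -0.125 -0.001]
top bottle 0.48 [269. 163.] [nan nan nan]
side ball_stand 0.92 [280. 202.] [0.567 0.192 0.038]
side dust_cap 0.59 [276. 176.] [0.571 0.28  0.088]
side cap_holder 0.7 [341. 237.] [ 0.688 -0.027  0.017]
side cap_holder 0.57 [345. 205.] [0.744 0.135 0.033]
side holder_floor 0.69 [342. 203.] [0.739 0.139 0.041]
side holder_floor 0.67 [340. 238.] [ 0.685 -0.028  0.018]
side parking_tunnel 0.77 [286. 291.] [ 0.52
[... 737 characters left out ...]
ions': array([-75.88764839,  35.23143616,  -0.7202906 ,  81.55487737,
         0.46361774,  63.21938761,  -2.31506783]), 'joint_velocities': array([ 0.10419228, -0.02754207,  0.07371285,  0.09592598,  0.09929822,
        0.09705767, -0.00364369]), 'tau': array([-6.85322957e-04, -4.58820605e+01,  2.09270767e-01, -1.66025734e+01,
       -6.08710013e-02,  1.30987974e-02,  2.19456922e-05]), 'tcp_pos': array([0.175116  , 0.62594017, 0.21863696]), 'tool_rot': array([-1.79997129e+02, -1.52145319e-03,  1.64369864e+02]), 'contact_force': array([-0.09825704,  0.20889044, -0.6013452 ]), 'ft_torque': array([ 0.00364107,  0.05824555, -0.0393176 ]), 'gripper_force': 0.0, 'grip_width': 0.09313178399074963}
```

```bash
python3 - <<'E'
import cv2
a=cv2.imread("pics/a.png")[110:290,170:470]; cv2.imwrite("pics/a2.png",cv2.resize(a,None,fx=2.6,fy=2.6,interpolation=cv2.INTER_CUBIC))
b=cv2.imread("pics/b.png")[130:330,200:460]; cv2.imwrite("pics/b2.png",cv2.resize(b,None,fx=2.9,fy=2.9,interpolation=cv2.INTER_CUBIC))
E
```

```text
(no output)
```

View pics/a2.png

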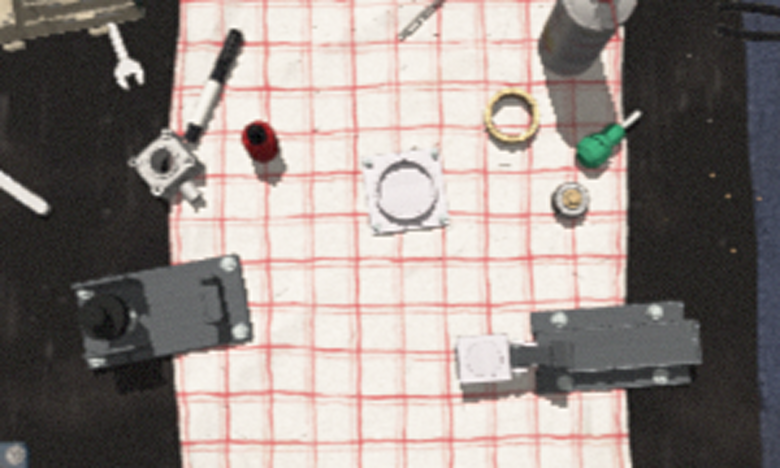

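View pics/b2.png

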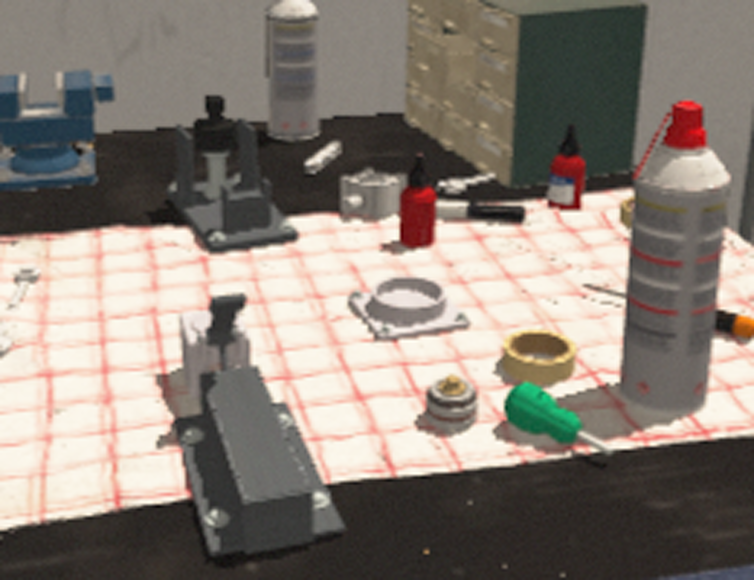

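Top view: stand at left (capped ball at full-image px ~(210,231), rest toward −y), holder (326,183), coupler nose pointing +y (360,245), tunnel (407,241). Now fit poses from the depth.

```bash
python3 - <<'E'
from h import *
def rect(P,n):
    if len(P)<4: print(n,len(P));return
    (c,s,a)=cv2.minAreaRect((P[:,:2]*1000).astype(np.float32)); print(n,len(P),"rect",np.round(c,1),np.round(s,1),round(a,1),"mean",np.round(P.mean(0)*1000,1))
for fn in("fa.npz","fb.npz"):
    f=dict(np.load(fn)); W=cloud(f).reshape(-1,3); W=W[~np.isnan(W[:,0])]
    def box(x0,x1,y0,y1,z0,z1): return W[(W[:,0]>x0)&(W[:,0]<x1)&(W[:,1]>y0)&(W[:,1]<y1)&(W[:,2]>z0)&(W[:,2]<z1)]
    print(fn)
    rect(box(.5,.65,.23,.36,.108,.14),"knob"); rect(box(.5,.65,.2,.36,.082,.098),"guards/skirt")
    rect(box(.5,.65,.05,.42,.006,.016),"standbase"); rect(box(.5,.65,.12,.24,.04,.07),"rest")
    rect(box(.62,.78,-.08,.08,.016,.03),"cuprim"); rect(box(.62,.78,-.08,.08,.006,.03),"holder")
    rect(box(.45,.6,-.125,-.02,.042,.056),"headtop"); rect(box(.45,.6,-.2,-.05,.065,.12),"lever")
    rect(box(.45,.6,-.35,-.13,.033,.044),"tunneltop"); rect(box(.45,.6,-.16,-.05,.0,.03),"low")
    rect(box(.45,.62,-.35,-.1,.003,.044),"tunnel all")
    if fn=="fa.npz":
        for l,b in dict(piston=(.65,.73,-.2,-.12,.02,.05),bottle=(.65,.8,.08,.22,.02,.12),housing=(.65,.8,.2,.34,.02,.05),vise=(.3,1,-.6,.6,.13,.5)).items(): rect(box(*b),l)
E
```

```text
fa.npz
knob 71 rect [571.8 297. ] [20.5 19.6] 89.0 mean [571.  296.2 121. ]
guards/skirt 278 rect [571.2 297.4] [74.  50.4] 9.1 mean [570.9 294.7  92. ]
standbase 1479 rect [577.  201.1] [150.3 283.3] 8.8 mean [577.1 236.3  12.4]
rest 123 rect [588.2 199.2] [48.3 16.1] 9.7 mean [588.1 198.5  50.6]
cuprim 119 rect [704.7   1.6] [62.6 72.7] 88.4 mean [701.6   0.9  22.3]
holder 792 rect [702.9  17.7] [109.6 117.8] 3.9 mean [700.3   1.1  11.7]
headtop 375 rect [523.6 -78.6] [47.6 63.5] 3.1 mean [523.3 -73.8  49.3]
lever 175 rect [ 526.8 -128. ] [24.8 49.7] 0.2 mean [ 526.2 -132.3   90.9]
tunneltop 920 rect [ 531.8 -211.9] [ 44.1 163.1] 3.2 mean [ 532.7 -219.5   38.7]
low 905 rect [ 525.2 -105.4] [110.3 149.2] 89.3 mean [ 527.6 -111.7    2.8]
tunnel all 1815 rect [ 535.3 -214.6] [169.2 228.4] 0.8 mean [ 531.8 -208.    22.4]
piston 182 rect [ 699.9 -175.7] [36.3 66.1] 75.3 mean [ 691.4 -174.3   26.5]
bottle 192 rect [734.5 177.2] [84.3 86.9] 81.8 mean [745.5 154.5  57. ]
housing 371 rect [732.7 230.6] [73.7 89.2] 36.5 mean [727.9 246.   32.6]
vise 9549 rect [842.  185.6] [334.7 786.4] 1.4 
[... 161 characters left out ...]
8.  290.5  88.9]
standbase 420 rect [584.3 255.5] [110.9 176.6] 9.3 mean [570.1 228.5  11.2]
rest 90 rect [584.4 197.2] [48.6 19.9] 13.8 mean [584.9 195.6  47.4]
cuprim 130 rect [697.6   1.3] [64.2 63.8] 60.1 mean [6.98e+02 3.00e-01 1.94e+01]
holder 411 rect [697.8  -3.1] [81.5 77. ] 2.9 mean [696.8  -0.9  13.2]
headtop 188 rect [520.2 -83.3] [47.9 70.6] 2.6 mean [515.  -90.   48.3]
lever 126 rect [ 522.2 -133.1] [25.6 38.7] 7.0 mean [ 522.5 -140.    91.8]
tunneltop 1089 rect [ 528.5 -211.3] [ 44.2 164.1] 3.2 mean [ 528.4 -221.    36.9]
low 289 rect [ 525.3 -104.9] [147.7 109.6] 0.5 mean [ 515.2 -112.    10.1]
tunnel all 2140 rect [ 510.8 -197.2] [118.8 195.1] 3.6 mean [ 524.8 -227.2   25.2]
```

Request:
servo_tool(
  jaw=[1, 1, 1, 1, 1, 1, 1, 1, 1, 1, 1, 1],
  delta_pos=[
    [-1.5, -0.7, 0],
    [-3.3, -1.5, 0],
    [-5.1, -2.3, 0],
    [-6.9, -3.1, 0],
    [-8.7, -3.9, 0],
    [-10.5, -4.7, 0],
    [-12.3, -5.5, 0],
    [-14.1, -6.3, 0],
    [-15.9, -7.1, 0],
    [-17.5, -7.9, 0],
    [-18.8, -8.46, 0],
    [-18.8, -8.46, 0],
  ],
  turn=[1, 2, 3.2, 4.4, 5.6, 6.8, 8, 9.2, 10.2, 10.9, 10.9, 10.9],
)

```text
time: 2.6
tcp_pos: [0.5757, 0.2885, 0.2187]
tool_rot: [179.8, 0.3, 98.4]
contact_force: [-0.1, -0.4, 0.6]
grip_width: 0.0927
gripper_force: 0.0
```

```bash
cat >> h.py <<'E'
def rect(P,n):
    if len(P)<4: print(n,len(P));return
    (c,s,a)=cv2.minAreaRect((P[:,:2]*1000).astype(np.float32)); print(n,len(P),"rect",np.round(c,1),np.round(s,1),round(a,1),"mean",np.round(P.mean(0)*1000,1))
def pts(f):
    W=cloud(f).reshape(-1,3); return W[~np.isnan(W[:,0])]
def box(W,x0,x1,y0,y1,z0,z1): return W[(W[:,0]>x0)&(W[:,0]<x1)&(W[:,1]>y0)&(W[:,1]<y1)&(W[:,2]>z0)&(W[:,2]<z1)]
E
python3 - <<'E'
from h import *
s=robot.observe(); print(s["time"],s["tcp_pos"],s["tool_rot"])
f=eyes.grab_frame("wrist"); save(f,"w1.png"); W=pts(f)
print(W.min(0),W.max(0))
rect(box(W,.5,.65,.23,.36,.112,.14),"knob"); rect(box(W,.5,.65,.2,.36,.08,.1),"guards")
rect(box(W,.5,.65,.12,.24,.03,.07),"rest");rect(box(W,.5,.65,.12,.24,.052,.07),"horns")
E
```

```text
2.6 [0.57565411 0.28845729 0.21873749] [179.81151977   0.30824641  98.36582097]
[-0.66208002 -0.09961359 -0.91485153] [1.00339718 0.52523421 0.33550612]
knob 553 rect [569.9 298.4] [21.1 21.2] 27.0 mean [569.8 299.3 120.5]
guards 2085 rect [570. 298.] [74.1 52.2] 9.6 mean [569.4 301.3  91.1]
rest 854 rect [586.7 200. ] [48.  16.6] 9.8 mean [586.1 202.6  47. ]
horns 134 rect [586.7 200.2] [48.  15.2] 9.8 mean [585.1 200.8  58.1]
```

View pics/w1.png

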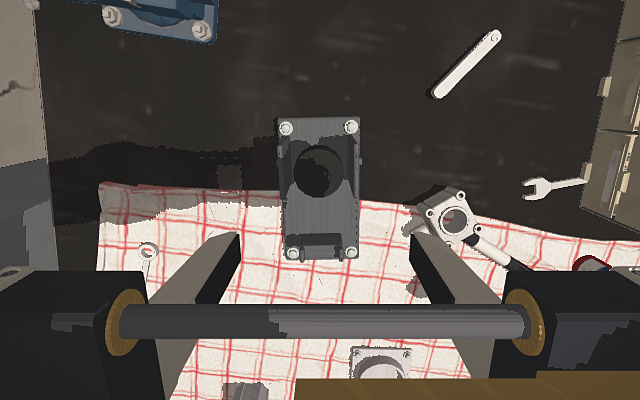

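Request:
servo_tool(
  jaw=[0.6, 0.6, 0.6, 0.6],
  delta_pos=[
    [0.08, -0.04, 0.5],
    [0.08, -0.04, 1],
    [0.08, -0.04, 1.5],
    [0.08, -0.04, 1.5],
  ],
  turn=[0, 0, 0, 0],
)

```text
time: 3.05
tcp_pos: [0.5668, 0.298, 0.178]
tool_rot: [-179.7, 0.1, 99.1]
contact_force: [0.2, -0.4, -1.1]
grip_width: 0.0653
gripper_force: 0.0
```

```bash
cat >> h.py <<'E'
def st():
    s=robot.observe(); print(round(s["time"],2),np.round(s["tcp_pos"]*1000,1),np.round(s["tool_rot"],2),np.round(s["contact_force"],1),np.round(s["ft_torque"],2),round(s["grip_width"]*1000,1),round(s["gripper_force"],1),np.round(s["joint_positions"])); return s
def delta(p,yaw=None):
    "tool-unit deltas from measured pose to world p (mm), tool down"
    s=robot.observe(); y=np.radians(s["tool_rot"][2]); d=np.array(p)-s["tcp_pos"]*1000
    print("delta",np.round([(np.cos(y)*d[0]+np.sin(y)*d[1])/25,(np.sin(y)*d[0]-np.cos(y)*d[1])/25,-d[2]/25],2), "turn",None if yaw is None else round(-((yaw-s["tool_rot"][2]+180)%360-180)/6,2))
E
python3 - <<'E'
from h import *
st(); delta([570,298,97])
E
```

```text
3.05 [566.8 298.  178. ] [-1.7966e+02  8.0000e-02  9.9100e+01] [ 0.2 -0.4 -1.1] [-0.05  0.04  0.03] 65.3 0.0 [-39.  37.  17.  86. -12.  58. -10.]
delta [-0.02  0.13  3.24] turn None
```

Request:
servo_tool(
  jaw=[0.6, 0.6, 0.6, 0.6, 0.6, 0.3, 0, 0, 0, 0],
  delta_pos=[
    [0, 0, 1],
    [0, 0, 2],
    [0, 0, 3],
    [0, 0, 3.4],
    [0, 0, 3.4],
    [0, 0, 3.4],
    [0, 0, 3.4],
    [0, 0, 3.4],
    [0, 0, 3.4],
    [0, 0, 3.4],
  ],
  turn=[0, 0, 0, 0, 0, 0, 0, 0, 0, 0],
  squeeze=20,
)

```text
time: 4.05
tcp_pos: [0.5696, 0.2976, 0.0966]
tool_rot: [180.0, -0.0, 99.0]
contact_force: [0.0, -0.2, 0.4]
grip_width: 0.0211
gripper_force: 20.0
```

```bash
python3 - <<'E'
from h import *
st(); delta([570,298,97])
E
```

```text
4.05 [569.6 297.6  96.6] [ 1.7996e+02 -2.0000e-02  9.8980e+01] [ 0.  -0.2  0.4] [-0.04 -0.1  -0.03] 21.1 20.0 [-38.  43.  15.  91. -14.  48.  -9.]
delta [ 0.01  0.02 -0.01] turn None
```

Request:
servo_tool(
  jaw=[0, 0, 0, 0, 0, 0, 0, 0, 0, 0, 0, 0],
  delta_pos=[
    [0, 0, -0.5],
    [0, 0, -1.2],
    [0, 0, -2.2],
    [-0.5, 0.13, -2.8],
    [-2, 0.53, -3],
    [-3.8, 1.01, -3],
    [-5.6, 1.5, -3],
    [-7.4, 1.97, -3],
    [-9.2, 2.45, -3],
    [-11, 2.93, -3],
    [-12.2, 3.25, -3],
    [-12.53, 3.34, -3],
  ],
  turn=[0, 0, 0, 0, 0, 0, 0, 0, 0, 0, 0, 0],
)

```text
time: 5.25
tcp_pos: [0.7014, -0.006, 0.172]
tool_rot: [180.0, 0.3, 98.5]
contact_force: [0.2, 0.7, 0.3]
grip_width: 0.0212
gripper_force: 20.0
```

Request:
servo_tool(
  jaw=[0, 0, 0],
  delta_pos=[
    [0, 0, 0],
    [0, 0, 0],
    [0, 0, 0],
  ],
  turn=[0, 0, 0],
)

```text
time: 5.55
tcp_pos: [0.7003, 0.0046, 0.1713]
tool_rot: [-180.0, -0.1, 99.2]
contact_force: [-0.5, 0.1, -0.1]
grip_width: 0.021
gripper_force: 20.0
```

```bash
python3 - <<'E'
from h import *
st(); delta([701,1.3,42])
f=eyes.grab_frame("wrist"); save(f,"w2.png"); W=pts(f)
rect(box(W,.62,.78,-.08,.08,.018,.026),"cuprim"); rect(box(W,.62,.78,-.08,.08,.006,.026),"holder")
g=eyes.grab_frame("side"); save(g,"s2.png",(220,130,420,290),3);V=pts(g); rect(box(V,.6,.8,-.1,.1,.12,.2),"cap")
rect(box(W,.5,.62,-.15,-.01,.04,.056),"head");
E
```

```text
5.55 [700.3   4.6 171.3] [-1.7999e+02 -1.4000e-01  9.9200e+01] [-0.5  0.1 -0.1] [-0.04  0.05 -0.01] 21.0 20.0 [-10.  43.  16.  76. -12.  63.  16.]
delta [-0.14  0.01  5.17] turn None
cuprim 576 rect [698.7   8.6] [64.4 49.5] 10.2 mean [697.9  13.9  22. ]
holder 4057 rect [699.9   1.4] [83.1 82.4] 6.5 mean [698.4  11.5  10.8]
cap 493 rect [695.8   1.9] [46.  46.1] 42.0 mean [696.5  -5.3 171.1]
head 2933 rect [524.  -94.1] [47.4 96.4] 0.5 mean [525.5 -73.6  48.4]
```

View pics/w2.png

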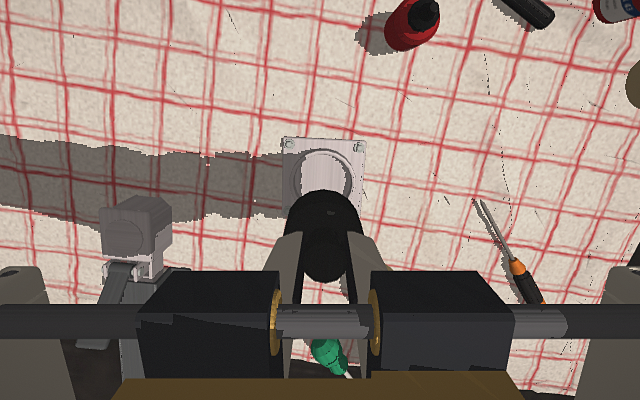

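Request:
servo_tool(
  jaw=[0, 0, 0, 0, 0, 0, 0, 0, 0, 0.25, 0.25, 0.25],
  delta_pos=[
    [-0.02, -0.02, 0.8],
    [-0.02, -0.02, 1.8],
    [-0.02, -0.02, 2.8],
    [-0.02, -0.02, 3.6],
    [-0.02, -0.02, 4.3],
    [-0.02, -0.02, 4.8],
    [-0.02, -0.02, 5.1],
    [-0.02, -0.02, 5.2],
    [-0.02, -0.02, 5.22],
    [-0.02, -0.02, 5.22],
    [-0.02, -0.02, 5.22],
    [-0.02, -0.02, 5.22],
  ],
  turn=[0, 0, 0, 0, 0, 0, 0, 0, 0, 0, 0, 0],
)

```text
time: 6.85
tcp_pos: [0.7007, 0.0004, 0.0411]
tool_rot: [180.0, 0.0, 99.0]
contact_force: [-0.0, -0.2, 0.6]
grip_width: 0.0232
gripper_force: 0.1
```

```bash
python3 - <<'E'
from h import *
st()
E
```

```text
6.85 [7.007e+02 4.000e-01 4.110e+01] [1.7995e+02 1.0000e-02 9.8970e+01] [-0.  -0.2  0.6] [-0.08  0.09 -0.01] 23.2 0.1 [ -9.  51.  14.  82. -14.  49.  18.]
```

Request:
servo_tool(
  jaw=[0.5, 0.5, 0.5, 0.6, 0.7, 0.8, 0.8, 0.8, 0.8, 0.8, 0.8, 0.8],
  delta_pos=[
    [0, 0, 0],
    [0, 0, 0],
    [0, 0, -1],
    [0, 0, -2.5],
    [0, 0, -4],
    [0, -0.8, -5.2],
    [-0.5, -2.2, -5.6],
    [-0.9, -3.8, -5.6],
    [-1.2, -5.4, -5.6],
    [-1.5, -6.6, -5.6],
    [-1.68, -7.42, -5.6],
    [-1.68, -7.42, -5.6],
  ],
  turn=[0, 0, 0, 0, 0, 0, 0.3, 0.6, 0.97, 0.97, 0.97, 0.97],
)

```text
time: 8.05
tcp_pos: [0.5211, -0.0717, 0.1812]
tool_rot: [-179.9, 0.0, 92.9]
contact_force: [0.2, 0.1, -0.5]
grip_width: 0.0745
gripper_force: 0.0
```

Request:
servo_tool(
  jaw=[0.8, 0.8, 0.8],
  delta_pos=[
    [0, 0, 0],
    [0, 0, 0],
    [0, 0, 0],
  ],
  turn=[0, 0, 0],
)

```text
time: 8.35
tcp_pos: [0.5249, -0.0691, 0.1805]
tool_rot: [180.0, 0.0, 93.2]
contact_force: [0.1, -0.4, 0.3]
grip_width: 0.0744
gripper_force: 0.0
```

```bash
python3 - <<'E'
from h import *
st()
f=eyes.grab_frame("wrist"); W=pts(f)
rect(box(W,.47,.58,-.1,-.02,.042,.056),"headtop")
P=box(W,.47,.58,-.11,-.02,.044,.052); print("nose y",np.percentile(P[:,1],[0,2,50,98,100]))
rect(box(W,.47,.58,-.2,-.1,.058,.12),"lever")
g=eyes.grab_frame("top"); V=pts(g); rect(box(V,.64,.77,-.05,.06,.05,.08),"knob"); rect(box(V,.64,.77,-.05,.06,.03,.08),"cap"); rect(box(V,.64,.77,-.05,.06,.018,.026),"rim")
rect(box(V,.47,.58,-.1,-.02,.042,.056),"headtop")
save(g,"t3.png",(200,130,440,290),3)
E
```

```text
8.35 [524.9 -69.1 180.5] [179.97   0.    93.25] [ 0.1 -0.4  0.3] [-0.09  0.03 -0.02] 74.4 0.0 [ -7.  28.  18. 105. -11.  49.  20.]
headtop 2748 rect [521.9 -73.4] [48.  53.3] 2.3 mean [522.  -72.4  49. ]
nose y [-0.10336853 -0.09822348 -0.07179111 -0.04863383 -0.04675395]
lever 1997 rect [ 523.7 -125.8] [51.6 34.7] 89.9 mean [ 524.8 -126.7   84.7]
knob 58 rect [7.017e+02 7.000e-01] [20.4 20.7] 46.5 mean [701.2   1.3  65.4]
cap 230 rect [7.018e+02 4.000e-01] [43.  43.5] 89.1 mean [700.1   1.2  44.8]
rim 107 rect [700.1   1.7] [62.5 63.5] 89.0 mean [699.6   0.9  22.5]
headtop 8 rect [536.9 -49.3] [ 2.6 13. ] 87.7 mean [538.2 -48.8  48.2]
```

View pics/t3.png

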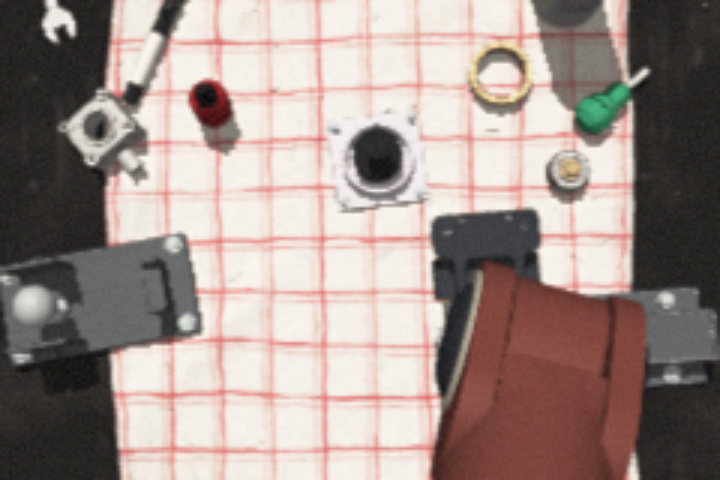

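Request:
servo_tool(
  jaw=[0.8, 0.8, 0.8, 0.8, 0.8, 0.8, 0.8, 0.8, 0.5, 0.4, 0.4, 0.4],
  delta_pos=[
    [0.06, -0.1, 1],
    [0.06, -0.1, 2.5],
    [0.06, -0.1, 4],
    [0.06, -0.1, 5.2],
    [0.06, -0.1, 6],
    [0.06, -0.1, 6.5],
    [0.06, -0.1, 6.7],
    [0.06, -0.1, 6.7],
    [0.06, -0.1, 6.7],
    [0.06, -0.1, 6.7],
    [0.06, -0.1, 6.7],
    [0.06, -0.1, 6.7],
  ],
  turn=[0, 0, 0, 0, 0, 0, 0, 0, 0, 0, 0, 0],
  squeeze=30,
)

```text
time: 9.65
tcp_pos: [0.5209, -0.0685, 0.0137]
tool_rot: [-180.0, -0.0, 93.1]
contact_force: [0.2, -0.3, 0.6]
grip_width: 0.0476
gripper_force: 30.0
```

```bash
python3 - <<'E'
from h import *
st()
E
```

```text
9.65 [520.9 -68.5  13.7] [-1.7999e+02 -1.0000e-02  9.3150e+01] [ 0.2 -0.3  0.6] [-0.06  0.24 -0.17] 47.6 30.0 [ -2.  42.  12. 113. -18.  26.  25.]
```

Request:
servo_tool(
  jaw=[0.4, 0.4, 0.4, 0.4, 0.4, 0.4, 0.4, 0.4, 0.4, 0.4, 0.4, 0.4],
  delta_pos=[
    [0.2, 0, 0],
    [0.6, 0, 0],
    [1.2, 0, 0],
    [1.8, 0, 0],
    [2.4, 0, 0],
    [3, 0, 0],
    [3.6, 0, 0],
    [4.2, 0, 0],
    [4.8, 0, 0],
    [5.4, 0, 0],
    [6, 0, 0],
    [6.3, 0, 0],
  ],
  turn=[0, 0, 0, 0, 0, 0, 0, 0, 0, 0, 0, 0],
)

```text
time: 10.85
tcp_pos: [0.5131, 0.0885, 0.0137]
tool_rot: [179.9, 0.1, 93.2]
contact_force: [0.8, -6.3, 4.9]
grip_width: 0.0475
gripper_force: 30.0
```

Request:
servo_tool(
  jaw=[0.4, 0.4, 0.4, 0.4],
  delta_pos=[
    [0.2, 0, 0],
    [0.35, 0, 0],
    [0.4, 0, 0],
    [0.4, 0, 0],
  ],
  turn=[0, 0, 0, 0],
)

```text
time: 11.25
tcp_pos: [0.5126, 0.0971, 0.0137]
tool_rot: [179.9, 0.1, 93.1]
contact_force: [0.6, -4.2, 4.6]
grip_width: 0.0479
gripper_force: 30.0
```

```bash
python3 - <<'E'
from h import *
st()
g=eyes.grab_frame("side"); V=pts(g)
rect(box(V,.45,.6,-.125,.02,.015,.036),"shank"); rect(box(V,.45,.6,-.125,.15,.042,.054),"head")
g=eyes.grab_frame("top"); V=pts(g)
rect(box(V,.45,.6,-.125,.02,.015,.032),"shank");rect(box(V,.45,.6,-.125,.0,-.01,.032),"shank")
E
```

```text
11.25 [512.6  97.1  13.7] [1.799e+02 1.200e-01 9.309e+01] [ 0.6 -4.2  4.6] [-0.94  0.09  0.11] 47.9 30.0 [-22.  42.  14. 114. -21.  26.  11.]
shank 309 rect [518.2 -41.6] [ 26.2 122.3] 3.1 mean [517.6 -46.5  24.7]
head 172 rect [514.   86.3] [67.2 72.2] 35.3 mean [509.5  79.8  48.1]
shank 437 rect [522.5 -43.1] [ 27.2 120. ] 2.3 mean [522.4 -45.5  26.7]
shank 2526 rect [525.  -62.5] [149.9 124.8] 0.0 mean [524.4 -62.4   4. ]
```

Request:
servo_tool(
  jaw=[0.6, 0.75, 0.75, 0.75, 0.75, 0.75, 0.75, 0.75, 0.75, 0.75, 0.75, 0.75],
  delta_pos=[
    [0, 0, 0],
    [0, 0, 0],
    [0, 0, 0],
    [0, 0, -1],
    [0, 0, -2.6],
    [0, 0, -4.2],
    [-0.5, 0, -5.2],
    [-2, 0, -5.2],
    [-3.8, 0, -5.2],
    [-5.2, 0, -5.2],
    [-6.1, 0, -5.2],
    [-6.1, 0, -5.2],
  ],
  turn=[0, 0, 0, 0, 0, 0, 0, 0, 0, 0, 0, 0],
)

```text
time: 12.55
tcp_pos: [0.5199, -0.0575, 0.1433]
tool_rot: [180.0, 0.1, 92.8]
contact_force: [-0.6, -0.1, 0.3]
grip_width: 0.0699
gripper_force: 0.0
```

Request:
servo_tool(
  jaw=[0.75, 0.75, 0.75],
  delta_pos=[
    [0, 0, 0],
    [0, 0, 0],
    [0, 0, 0],
  ],
  turn=[0, 0, 0],
)

```text
time: 12.85
tcp_pos: [0.5203, -0.0514, 0.1429]
tool_rot: [-180.0, -0.1, 93.3]
contact_force: [0.2, -0.4, 0.6]
grip_width: 0.07
gripper_force: 0.0
```

```bash
python3 - <<'E'
from h import *
st()
f=eyes.grab_frame("wrist"); W=pts(f); save(f,"w4.png")
rect(box(W,.46,.57,-.13,.0,.018,.034),"shank"); rect(box(W,.46,.57,.05,.13,.043,.055),"head")
rect(box(W,.46,.57,-.13,.13,.06,.13),"lever");print(box(W,.46,.57,-.13,.13,.06,.13)[:,2].max())
s=box(W,.46,.57,-.13,.13,.06,.13); a=s[np.argsort(s[:,2])]
print(np.round(a[::max(1,len(a)//12)],3))
E
```

```text
12.85 [520.3 -51.4 142.9] [-1.7997e+02 -7.0000e-02  9.3350e+01] [ 0.2 -0.4  0.6] [-0.07  0.02 -0.03] 70.0 0.0 [-11.  31.  21. 108. -15.  44.  22.]
shank 3301 rect [524.9 -64.6] [ 42.9 129.7] 1.4 mean [521.2 -49.9  26.2]
head 2642 rect [515.1  71.5] [47.9 41.4] 2.7 mean [514.8  78.9  48.9]
lever 2738 rect [516.6  39.1] [31.4 53. ] 2.1 mean [516.9  35.4  88.2]
0.10941520571101775
[[0.529 0.058 0.06 ]
 [0.511 0.062 0.062]
 [0.518 0.056 0.068]
 [0.516 0.049 0.074]
 [0.522 0.044 0.08 ]
 [0.525 0.037 0.085]
 [0.519 0.032 0.09 ]
 [0.507 0.029 0.097]
 [0.517 0.026 0.1  ]
 [0.51  0.022 0.104]
 [0.516 0.021 0.106]
 [0.516 0.019 0.107]
 [0.517 0.017 0.109]]
```

View pics/w4.png

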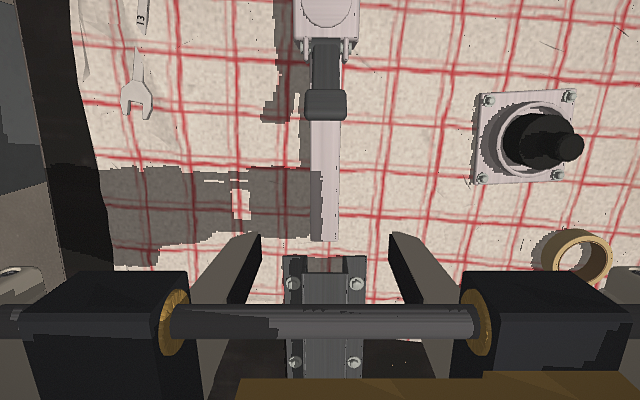

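Request:
servo_tool(
  jaw=[0.75, 0.75, 0.75, 0.75, 0.75, 0.75, 0.75, 0.4, 0.2, 0.2, 0.2, 0.2],
  delta_pos=[
    [-0.12, 0, 1],
    [-0.12, 0, 2.5],
    [-0.12, 0, 4],
    [-0.12, 0, 4.9],
    [-0.12, 0, 5.4],
    [-0.12, 0, 5.53],
    [-0.12, 0, 5.53],
    [-0.12, 0, 5.53],
    [-0.12, 0, 5.53],
    [-0.12, 0, 5.53],
    [-0.12, 0, 5.53],
    [-0.12, 0, 5.53],
  ],
  turn=[0, 0, 0, 0, 0, 0, 0, 0, 0, 0, 0, 0],
  squeeze=60,
)

```text
time: 14.1
tcp_pos: [0.5206, -0.0566, 0.0052]
tool_rot: [180.0, 0.0, 93.2]
contact_force: [0.6, 0.2, -0.5]
grip_width: 0.0343
gripper_force: 0.0
```

```bash
python3 - <<'E'
from h import *
st()
E
```

```text
14.1 [520.6 -56.6   5.2] [179.98   0.    93.15] [ 0.6  0.2 -0.5] [-0.11  0.08 -0.05] 34.3 0.0 [ -5.  43.  13. 114. -22.  26.  28.]
```

Request:
servo_tool(
  jaw=[0.2, 0.2, 0.2, 0.2, 0.2, 0.2, 0.2, 0.2, 0.2, 0.2, 0.2, 0.2],
  delta_pos=[
    [0, 0, 0],
    [0, 0, 0],
    [0, 0, 0],
    [0, 0, -0.1],
    [0, 0, -0.3],
    [0, 0, -0.6],
    [0, 0, -1],
    [0, 0, -1.5],
    [0, 0, -1.8],
    [0, 0, -2],
    [0, 0, -2],
    [0, 0, -2],
  ],
  turn=[0, 0, 0, 0, 0, 0, 0, 0, 0, 0, 0, 0],
)

```text
time: 15.3
tcp_pos: [0.5203, -0.0565, 0.0549]
tool_rot: [-180.0, -0.0, 93.2]
contact_force: [-0.5, -0.8, -4.1]
grip_width: 0.0254
gripper_force: 60.0
```

```bash
python3 - <<'E'
from h import *
st()
g=eyes.grab_frame("side"); V=pts(g); f=eyes.grab_frame("wrist"); W=pts(f)
for n,X in(("side",V),("wrist",W)):
    P=box(X,.49,.54,.07,.12,.08,.12); 
    if len(P)>10:
        A=np.c_[P[:,1],np.ones(len(P))]; print(n,len(P),np.linalg.lstsq(A,P[:,2],rcond=None)[0],np.median(P,0))
P=box(W,.49,.54,-.04,.06,.055,.09);P=P[abs(P[:,0]-.518)<.009]; print([ (y,np.round(np.median(P[abs(P[:,1]-y)<.004,2]),4)) for y in np.arange(-.035,.02,.01)])
rect(box(W,.46,.57,.05,.16,.09,.11),"head")
E
```

```text
15.3 [520.3 -56.5  54.9] [-179.99   -0.     93.16] [-0.5 -0.8 -4.1] [-0.37  0.1   0.02] 25.4 60.0 [ -7.  38.  17. 112. -19.  32.  26.]
[(np.float64(-0.035), np.float64(0.0758)), (np.float64(-0.025), np.float64(0.0757)), (np.float64(-0.015), np.float64(0.0756)), (np.float64(-0.0049999999999999975), np.float64(0.0756)), (np.float64(0.0050000000000000044), np.float64(0.0756)), (np.float64(0.015000000000000006), np.float64(nan))]
head 178 rect [515.3  52.1] [30.8  2.5] 3.0 mean [515.7  51.6  95.3]
  return _methods._mean(a, axis=axis, dtype=dtype,
  ret = ret.dtype.type(ret / rcount)
```

Request:
servo_tool(
  jaw=[0.2, 0.2, 0.2, 0.2, 0.2, 0.2, 0.2, 0.2, 0.2, 0.2, 0.2, 0.2],
  delta_pos=[
    [0, 0, -0.4],
    [0, 0, -1],
    [0, 0, -1.6],
    [0, 0, -2.1],
    [0.3, 0.12, -2.25],
    [0.9, 0.38, -2.25],
    [1.6, 0.67, -2.25],
    [2.4, 1, -2.25],
    [3.2, 1.35, -2.25],
    [4, 1.69, -2.25],
    [4.8, 2.03, -2.25],
    [5.6, 2.36, -2.25],
  ],
  turn=[0, 0, 0, 0, 0, -0.1, -0.2, -0.3, -0.4, -0.5, -0.6, -0.7],
)

```text
time: 16.6
tcp_pos: [0.5711, 0.0896, 0.1099]
tool_rot: [-179.9, -0.1, 97.5]
contact_force: [0.1, 0.0, -4.7]
grip_width: 0.0256
gripper_force: 60.0
```

Request:
servo_tool(
  jaw=[0.2, 0.2, 0.2, 0.2, 0.2, 0.2, 0.2, 0.2],
  delta_pos=[
    [0.77, 0.25, 0],
    [1.4, 0.48, 0],
    [2.0, 0.69, 0],
    [2.35, 0.82, 0],
    [2.5, 0.86, 0],
    [2.5, 0.86, 0],
    [2.5, 0.86, 0],
    [2.5, 0.86, 0],
  ],
  turn=[-0.13, -0.26, -0.35, -0.39, -0.39, -0.39, -0.39, -0.39],
)

```text
time: 17.4
tcp_pos: [0.585, 0.1497, 0.1113]
tool_rot: [-180.0, 0.0, 99.6]
contact_force: [0.7, -0.0, -4.6]
grip_width: 0.0252
gripper_force: 60.0
```

```bash
python3 - <<'E'
from h import *
st(); delta([595.0,151.1,108],99.7)
f=eyes.grab_frame("wrist"); W=pts(f);save(f,"w5.png")
g=eyes.grab_frame("top"); V=pts(g); s=eyes.grab_frame("side"); S=pts(s)
save(g,"t5.png",(180,190,340,270),5);save(s,"s5.png",(230,130,350,230),6)
d=np.array([-np.sin(np.radians(9.7)),np.cos(np.radians(9.7))]);n=np.array([d[1],-d[0]])
for nm,X in(("wrist",W),("top",V),("side",S)):
    P=box(X,.5,.65,.2,.36,.144,.158); rect(P,nm+" head")
    if len(P)>20:
        q=P[:,:2]*1000-[569.9,298]; a=q@d; b=q@n; a=a[a>-30]; print(" along",np.round(np.percentile(a,[1,50,99]),1),"lat",np.round(np.percentile(b,[1,50,99]),1))
    rect(box(X,.5,.65,.22,.36,.084,.093)," guards")
for fn in("fa.npz","fb.npz"):
    X=pts(dict(np.load(fn)));rect(box(X,.5,.65,.22,.36,.084,.093),fn+" guards")
P=box(W,.55,.64,.14,.24,.115,.14); b=(P[:,:2]*1000-[569.9,298])@n; a=(P[:,:2]*1000-[569.9,298])@d
for k in range(-140,-80,10):
    m=abs(a-k)<4
    if m.sum()>10: print("shank",k,np.round(np.percentile(b[m],[2,50,98]),1),np.round(np.median(P[m,2])*1000,1))
E
```

```text
17.4 [585.  149.7 111.3] [-1.7999e+02  5.0000e-02  9.9580e+01] [ 0.7 -0.  -4.6] [-0.37 -0.01  0.03] 25.2 60.0 [-28.  39.  19.  97. -17.  47.   8.]
delta [-0.01  0.4   0.13] turn -0.02
wrist head 206 rect [568.1 256.9] [30.9  2.4] 10.1 mean [568.1 256.4 150.8]Traceback (most recent call last):
  File "<stdin>", line 10, in <module>
    return _quantile_unchecked(
        a, q, axis, out, overwrite_input, method, keepdims, weights)
    return _ureduce(a,
                    func=_quantile_ureduce_func,
    ...<5 lines>...
                    overwrite_input=overwrite_input,
                    method=method)
    r = func(a, **kwargs)
    result = _quantile(arr,
                       quantiles=q,
    ...<2 lines>...
                       out=out,
                       weights=wgt)
    slices_having_nans = np.isnan(arr[-1, ...])
                                  ~~~^^^^^^^^^
IndexError: index -1 is out of bounds for axis 0 with size 0
```

View pics/s5.png

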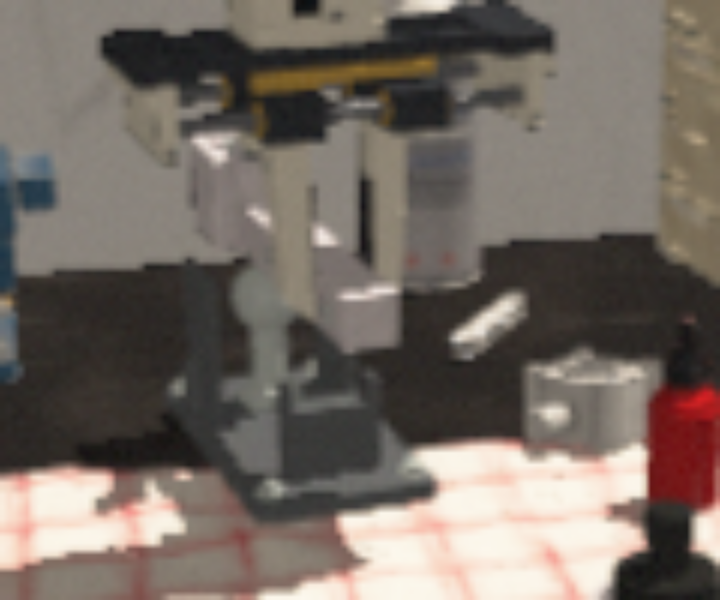

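Request:
servo_tool(
  jaw=[0.2, 0.2, 0.2, 0.2, 0.2, 0.2],
  delta_pos=[
    [0, 0.15, 0],
    [0, 0.3, 0],
    [0, 0.4, 0],
    [0, 0.4, 0],
    [0, 0.4, 0],
    [0, 0.4, 0],
  ],
  turn=[0, 0, 0, 0, 0, 0],
)

```text
time: 18.15
tcp_pos: [0.5946, 0.1529, 0.1111]
tool_rot: [-180.0, 0.0, 99.7]
contact_force: [0.2, -0.2, -4.4]
grip_width: 0.0256
gripper_force: 60.0
```

```bash
cat > m.py <<'E'
from h import *
st(); delta([595.0,151.1,108],99.7)
f=eyes.grab_frame("wrist"); W=pts(f)
g=eyes.grab_frame("top"); V=pts(g); s=eyes.grab_frame("side"); S=pts(s)
save(g,"t6.png",(180,190,340,290),5)
z0=robot.observe()["tcp_pos"][2]-.0052
d=np.array([-np.sin(np.radians(9.7)),np.cos(np.radians(9.7))]);n=np.array([d[1],-d[0]])
for nm,X in(("wrist",W),("top",V),("side",S)):
    P=box(X,.5,.65,.2,.36,z0+.04,z0+.056); rect(P,nm+" head")
    rect(box(X,.5,.65,.22,.36,.084,.093)," guards"); rect(box(X,.5,.65,.15,.24,.053,.07)," horns")
    q=P[:,:2]*1000-[569.9,298]; a=q@d; b=q@n; b=b[abs(a)<50]; a=a[abs(a)<50]
    if len(a)>20: print(" along",np.round(np.percentile(a,[1,50,99]),1),"lat",np.round(np.percentile(b,[1,50,99]),1))
P=box(W,.54,.66,.1,.26,z0+.02,z0+.032); q=P[:,:2]*1000-[569.9,298]; b=q@n;a=q@d
for k in range(-140,-50,10):
    m=abs(a-k)<4
    if m.sum()>10: print("shank",k,np.round(np.percentile(b[m],[2,50,98]),1),np.round(np.median(P[m,2])*1000,1))
E
python3 m.py; python3 - <<'E'
from h import *
for fn in("fa.npz","fb.npz"):
    X=pts(dict(np.load(fn)));rect(box(X,.5,.65,.22,.36,.084,.093),fn+" guards");rect(box(X,.5,.65,.15,.24,.053,.07)," horns")
E
```

```text
18.15 [594.6 152.9 111.1] [-179.98    0.     99.7 ] [ 0.2 -0.2 -4.4] [-0.4   0.05  0.02] 25.6 60.0 [-28.  40.  19.  95. -17.  48.   8.]
delta [-0.07  0.    0.12] turn -0.0
wrist head 181 rect [577.5 259.9] [30.9  2.3] 9.4 mean [577.8 259.5 151.7]
 guards 185 rect [573.8 274.7] [73.5  4.6] 9.6 mean [575.2 274.6  87.2]
 horns 245 rect [586.9 197.8] [47.9 13.1] 8.7 mean [582.  197.7  58.8]
 along [-40.  -39.4 -37.9] lat [-14.1  13.2  16.5]
top head 277 rect [570.9 307.5] [48.2 34.1] 7.5 mean [570.7 307.5 155.2]
 guards 17 rect [568.6 315.3] [72.4 16.3] 7.2 mean [582.2 318.6  89.4]
 horns 0
 along [-7.2  9.5 25.9] lat [-21.1   2.2  26. ]
side head 57 rect [554.8 287.8] [22.9 67.5] 24.4 mean [557.3 279.2 152.2]
 guards 21 rect [554. 292.] [43.2 46.2] 9.7 mean [551.1 293.6  86.1]
 horns 16 rect [585.1 197.8] [49.3 14.5] 3.8 mean [584.4 198.7  55.9]
 along [-39.4 -21.4  22.8] lat [-24.6 -16.7  -0.7]
shank -140 [-25.    0.7  26.8] 132.2
shank -130 [-11.3   1.2  13.1] 132.1
shank -120 [-11.5   1.2  13.2] 132.0
shank -110 [-11.3   1.1  13.1] 132.0
shank -100 [-11.4   1.1  13.3] 131.9
shank -90 [-11.2   1.1  13.2] 131.8
fa.npz guards 138 rect [571.2 297.4] [74.  50.4] 9.1 mean [571.8 295.8  89.7]
 horns 27 rect [588.1 198.7] [48.1 15.5] 7.6 mean [586.1 198.5  58.4]
fb.npz guards 96 rect [568.  299.1] [75.6 49.5] 11.8 mean [567.6 291.3  88.9]
 horns 16 rect [584.5 198.5] [48.6 13.3] 8.8 mean [584.2 197.6  56.3]
```

View pics/t6.png

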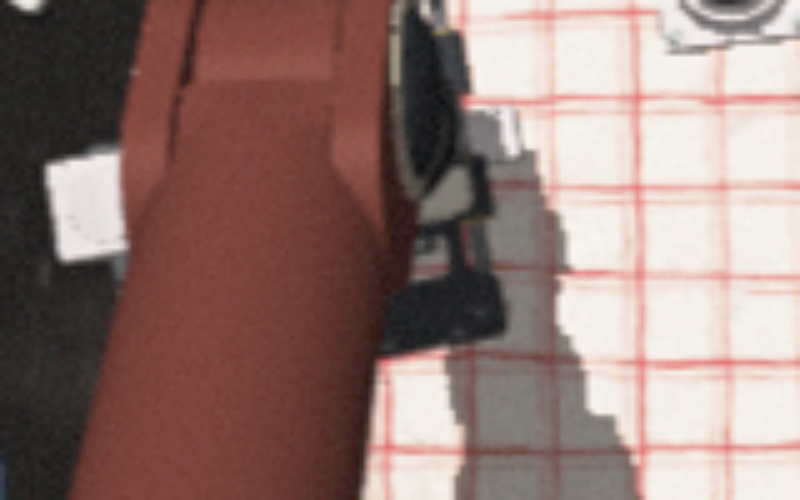

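Request:
servo_tool(
  jaw=[0.2, 0.2, 0.2, 0.2, 0.2, 0.2, 0.2, 0.2, 0.2, 0.2],
  delta_pos=[
    [-0.07, -0.03, 0],
    [-0.07, -0.03, 0.1],
    [-0.07, -0.03, 0.25],
    [-0.07, -0.03, 0.4],
    [-0.07, -0.03, 0.55],
    [-0.07, -0.03, 0.7],
    [-0.07, -0.03, 0.8],
    [-0.07, -0.03, 0.9],
    [-0.07, -0.03, 0.95],
    [-0.07, -0.03, 0.95],
  ],
  turn=[0, 0, 0, 0, 0, 0, 0, 0, 0, 0],
)

```text
time: 19.3
tcp_pos: [0.5943, 0.151, 0.0872]
tool_rot: [-180.0, 0.0, 99.7]
contact_force: [0.0, -0.8, -4.6]
grip_width: 0.0255
gripper_force: 60.0
```

```bash
python3 - <<'E'
from h import *
st(); delta([595.0,151.1,53.2],99.7)
E
```

```text
19.3 [594.3 151.   87.2] [-179.98    0.     99.69] [ 0.  -0.8 -4.6] [-0.38  0.02  0.04] 25.5 60.0 [-27.  42.  19.  96. -17.  45.   9.]
delta [-0.    0.03  1.36] turn -0.0
```

Request:
servo_tool(
  jaw=[0.2, 0.2, 0.2, 0.2, 0.2, 0.2],
  delta_pos=[
    [0, 0, 0.1],
    [0, 0, 0.2],
    [0, 0, 0.3],
    [0, 0, 0.4],
    [0, 0, 0.48],
    [0, 0, 0.48],
  ],
  turn=[0, 0, 0, 0, 0, 0],
)

```text
time: 19.9
tcp_pos: [0.5941, 0.151, 0.075]
tool_rot: [-180.0, 0.0, 99.7]
contact_force: [0.2, -0.4, -4.0]
grip_width: 0.0257
gripper_force: 60.0
```

Request:
servo_tool(
  jaw=[0.2, 0.2, 0.2, 0.2, 0.2, 0.2, 0.2],
  delta_pos=[
    [0, 0, 0.1],
    [0, 0, 0.2],
    [0, 0, 0.3],
    [0, 0, 0.4],
    [0, 0, 0.5],
    [0, 0, 0.56],
    [0, 0, 0.56],
  ],
  turn=[0, 0, 0, 0, 0, 0, 0],
)

```text
time: 20.6
tcp_pos: [0.5942, 0.151, 0.0611]
tool_rot: [-180.0, 0.0, 99.7]
contact_force: [-0.7, -0.7, -3.2]
grip_width: 0.0256
gripper_force: 60.0
```

Request:
servo_tool(
  jaw=[0.2, 0.2, 0.2, 0.2, 0.2, 0.2],
  delta_pos=[
    [0, 0, 0.06],
    [0, 0, 0.12],
    [0, 0, 0.18],
    [0, 0, 0.24],
    [0, 0, 0.26],
    [0, 0, 0.26],
  ],
  turn=[0, 0, 0, 0, 0, 0],
)

```text
time: 21.2
tcp_pos: [0.5943, 0.151, 0.0548]
tool_rot: [-180.0, 0.0, 99.7]
contact_force: [0.8, -0.6, -4.1]
grip_width: 0.0257
gripper_force: 60.0
```

Request:
servo_tool(
  jaw=[0.2, 0.2, 0.2],
  delta_pos=[
    [0, 0, 0.03],
    [0, 0, 0.05],
    [0, 0, 0.05],
  ],
  turn=[0, 0, 0],
)

```text
time: 21.5
tcp_pos: [0.5945, 0.1511, 0.0537]
tool_rot: [180.0, -0.0, 99.7]
contact_force: [-0.8, -0.1, -3.6]
grip_width: 0.0254
gripper_force: 60.0
```

Request:
servo_tool(
  jaw=[0.2, 0.2, 0.2, 0.2],
  delta_pos=[
    [0, 0, 0.02],
    [0, 0, 0.04],
    [0, 0, 0.05],
    [0, 0, 0.05],
  ],
  turn=[0, 0, 0, 0],
)

```text
time: 21.9
tcp_pos: [0.5946, 0.1512, 0.053]
tool_rot: [180.0, -0.0, 99.7]
contact_force: [-1.4, -0.4, 1.9]
grip_width: 0.0255
gripper_force: 60.0
```

```bash
python3 - <<'E'
from h import *
st()
f=eyes.grab_frame("wrist"); W=pts(f)
d=np.array([-np.sin(np.radians(9.7)),np.cos(np.radians(9.7))]);n=np.array([d[1],-d[0]])
P=box(W,.54,.66,.1,.26,.05,.09); q=P[:,:2]*1000-[569.9,298]; b=q@n;a=q@d
for k in range(-140,-70,10):
    m=(abs(a-k)<4)&(abs(b)<9)
    if m.sum()>10: print("shank",k,np.round(np.median(P[m,2])*1000,1))
E
```

```text
21.9 [594.6 151.2  53. ] [ 1.7997e+02 -2.0000e-02  9.9700e+01] [-1.4 -0.4  1.9] [-0.13  0.32  0.07] 25.5 60.0 [-27.  44.  17.  98. -18.  41.  10.]
shank -140 74.3
shank -130 74.3
shank -120 74.3
shank -110 74.3
shank -100 74.4
shank -90 74.3
```

Request:
servo_tool(
  jaw=[0.3, 0.4, 0.5, 0.5, 0.5, 0.5, 0.5, 0.5, 0.4, 0.2, 0, 0],
  delta_pos=[
    [0, 0, 0],
    [0, 0, 0],
    [0, 0, 0],
    [0, 0, -0.5],
    [0, 0, -1.5],
    [0, 0, -3],
    [0, 0, -4.6],
    [0, 0, -6],
    [0, 0, -6.5],
    [0, 0, -6.5],
    [0, 0, -6.5],
    [0, 0, -6.5],
  ],
  turn=[0, 0, 0, 0, 0, 0, 0, 0, 0, 0, 0, 0],
)

```text
time: 23.15
tcp_pos: [0.593, 0.151, 0.2127]
tool_rot: [-179.7, 0.0, 99.7]
contact_force: [0.0, 0.3, -0.4]
grip_width: 0.0188
gripper_force: 0.0
```

```bash
python3 - <<'E'
from h import *
st()
f=eyes.grab_frame("wrist"); save(f,"w7.png"); W=pts(f); s=eyes.grab_frame("side"); S=pts(s)
d=np.array([-np.sin(np.radians(9.7)),np.cos(np.radians(9.7))]);n=np.array([d[1],-d[0]])
P=box(W,.5,.66,.05,.35,.05,.2); q=P[:,:2]*1000-[569.9,298]; b=q@n;a=q@d;z=P[:,2]*1000
for k in range(-200,30,6):
    m=(abs(a-k)<3)&(abs(b)<9)
    if m.sum()>5: print(k,np.round(np.percentile(z[m],[5,50,95]),1),end=" ")
m=z>125; print("\npad lat",np.percentile(b[m],[1,50,99]),"a",np.percentile(a[m],[1,50,99]),z.max())
m=(abs(a)<22)&(z>88)&(z<100);print("head",m.sum(),np.percentile(a[m],[1,99]),np.percentile(b[m],[1,99]))
E
```

```text
23.15 [593.  151.  212.7] [-1.7974e+02  2.0000e-02  9.9700e+01] [ 0.   0.3 -0.4] [-0.06  0.02 -0.  ] 18.8 0.0 [-29.  33.  22.  89. -14.  60.   6.]
-194 [73.  74.3 75.7] -188 [73.4 74.5 75.5] -182 [73.4 74.4 75.5] -176 [73.4 74.5 75.4] -170 [73.5 74.5 75.5] -164 [73.3 74.4 75.6] -158 [73.4 74.6 75.5] -152 [73.5 74.5 75.5] -146 [73.4 74.4 75.6] -140 [73.2 74.5 75.4] -134 [73.2 74.4 75.4] -128 [73.1 74.3 75.5] -122 [73.3 74.3 75.3] -116 [72.9 74.3 75.5] -110 [73.1 74.3 75.4] -104 [73.  74.3 75.3] -98 [73.1 74.2 75.8] -92 [73.2 74.5 75.7] -86 [73.2 74.3 75.4] -80 [150.9 153.6 155.6] -74 [152.9 155.  156.4] -68 [147.1 150.  152.7] -62 [137.7 143.9 146.9] -56 [131.3 134.6 137.6] -50 [125.2 128.2 131.4] -44 [119.3 122.3 125.1] -38 [112.  115.9 119.2] -32 [108. 110. 113.] -26 [ 95.5 106.1 108.2] -20 [95.2 96.4 98.1] -14 [96.9 98.2 99.3] -8 [97.  98.2 99.3] -2 [96.8 98.1 99. ] 
pad lat [-11.55401276   0.58285869  13.00762007] a [-79.62110111 -66.21337773 -47.32538869] 157.08388200363373
head 2099 [-21.53766229  -0.42881735] [-35.10335977  35.27536311]
```

View pics/w7.png

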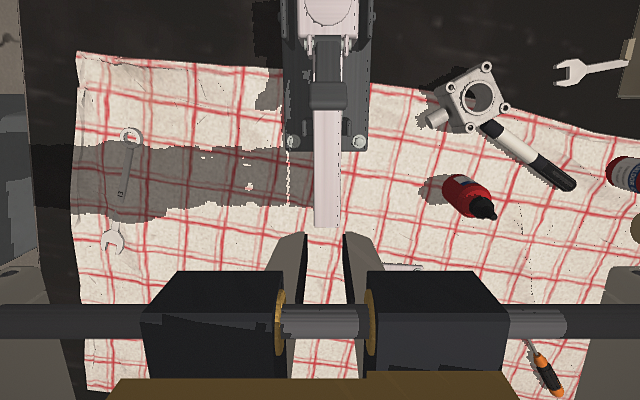

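Request:
servo_tool(
  jaw=[0, 0, 0, 0, 0, 0, 0, 0],
  delta_pos=[
    [0.8, 0, 0],
    [2, 0, 0.3],
    [3, 0, 0.8],
    [3.56, 0, 1.4],
    [3.56, 0, 2],
    [3.56, 0, 2.2],
    [3.56, 0, 2.2],
    [3.56, 0, 2.2],
  ],
  turn=[0, 0, 0, 0, 0, 0, 0, 0],
)

```text
time: 24.05
tcp_pos: [0.58, 0.2376, 0.1601]
tool_rot: [180.0, 0.0, 99.6]
contact_force: [-0.8, -1.0, 0.5]
grip_width: 0.0005
gripper_force: 0.0
```

```bash
python3 - <<'E'
from h import *
s=st(); a=-60; delta([569.9-.1685*a+.5,298+.9857*a,160],99.7)
E
```

```text
24.05 [580.  237.6 160.1] [1.7997e+02 4.0000e-02 9.9590e+01] [-0.8 -1.   0.5] [-0.09 -0.01 -0.  ] 0.5 0.0 [-36.  38.  21.  90. -15.  55.  -1.]
delta [0.05 0.03 0.01] turn -0.02
```

Request:
servo_tool(
  jaw=[0, 0, 0, 0, 0, 0, 0, 0, 0, 0, 0, 0],
  delta_pos=[
    [0, 0, 0.22],
    [0, 0, 0.44],
    [-0.12, 0, 0.55],
    [-0.24, 0, 0.66],
    [-0.36, 0, 0.77],
    [-0.47, 0, 0.9],
    [-0.58, 0, 1.02],
    [-0.68, 0, 1.14],
    [-0.77, 0, 1.28],
    [-0.85, 0, 1.42],
    [-0.92, 0, 1.56],
    [-0.98, 0, 1.68],
  ],
  turn=[0, 0, 0, 0, 0, 0, 0, 0, 0, 0, 0, 0],
)

```text
time: 25.25
tcp_pos: [0.5835, 0.2146, 0.1176]
tool_rot: [-180.0, -0.0, 99.7]
contact_force: [0.6, 2.3, 3.5]
grip_width: 0.0004
gripper_force: 1.6
```

Request:
servo_tool(
  jaw=[0, 0, 0, 0, 0],
  delta_pos=[
    [-0.03, 0, 0.08],
    [-0.06, 0, 0.16],
    [-0.09, 0, 0.24],
    [-0.11, 0, 0.3],
    [-0.11, 0, 0.3],
  ],
  turn=[0, 0, 0, 0, 0],
)

```text
time: 25.75
tcp_pos: [0.5837, 0.212, 0.1103]
tool_rot: [-180.0, -0.0, 99.7]
contact_force: [-1.2, 1.8, 2.6]
grip_width: 0.0007
gripper_force: 1.2
```

Still moving at ~3 N; continue to the hard stop.

Request:
servo_tool(
  jaw=[0, 0, 0, 0],
  delta_pos=[
    [0, 0, 0.04],
    [0, 0, 0.08],
    [0, 0, 0.1],
    [0, 0, 0.1],
  ],
  turn=[0, 0, 0, 0],
)

```text
time: 26.15
tcp_pos: [0.5841, 0.212, 0.1099]
tool_rot: [180.0, -0.0, 99.7]
contact_force: [-3.0, 1.4, 12.1]
grip_width: 0.0003
gripper_force: 6.2
```

Request:
servo_tool(
  jaw=[0, 0, 0],
  delta_pos=[
    [0, 0, 0.04],
    [0, 0, 0.06],
    [0, 0, 0.06],
  ],
  turn=[0, 0, 0],
)

```text
time: 26.45
tcp_pos: [0.5846, 0.212, 0.1097]
tool_rot: [179.9, -0.1, 99.7]
contact_force: [-4.7, 1.0, 17.8]
grip_width: 0.0002
gripper_force: 8.9
```

Request:
servo_tool(
  jaw=[0, 0, 0, 0, 0, 0, 0, 0, 0, 0, 0, 0],
  delta_pos=[
    [0, 0, -0.3],
    [0, 0, -1],
    [0, 0, -2.2],
    [-0.3, 0, -3.5],
    [-1, 0, -4.5],
    [-2, 0, -4.8],
    [-3, 0, -4.8],
    [-3.6, 0, -4.8],
    [-3.6, 0, -4.8],
    [-3.6, 0, -4.8],
    [-3.6, 0, -4.8],
    [-3.6, 0, -4.8],
  ],
  turn=[0, 0, 0, 0, 0, 0, 0, 0, 0, 0, 0, 0],
)

```text
time: 27.65
tcp_pos: [0.5987, 0.125, 0.2259]
tool_rot: [-179.9, -0.0, 99.8]
contact_force: [0.7, 1.0, -0.1]
grip_width: 0.0004
gripper_force: 0.0
```

```bash
python3 - <<'E'
from h import *
st()
f=eyes.grab_frame("wrist"); W=pts(f); s=eyes.grab_frame("side"); save(s,"s8.png",(210,120,410,270),4)
d=np.array([-np.sin(np.radians(9.7)),np.cos(np.radians(9.7))]);n=np.array([d[1],-d[0]])
P=box(W,.5,.66,.05,.35,.05,.2); q=P[:,:2]*1000-[569.9,298]; b=q@n;a=q@d;z=P[:,2]*1000
for k in range(-200,30,8):
    m=(abs(a-k)<3)&(abs(b)<9)
    if m.sum()>5: print(k,np.round(np.median(z[m]),1),end=" ")
E
```

```text
27.65 [598.7 125.  225.9] [-1.7995e+02 -4.0000e-02  9.9840e+01] [ 0.7  1.  -0.1] [-0.08  0.05  0.  ] 0.4 0.0 [-27.  33.  22.  88. -13.  62.   8.]
-192 74.4 -184 74.5 -176 74.4 -168 74.3 -160 74.5 -152 74.2 -144 74.4 -136 74.5 -128 74.3 -120 74.3 -112 74.4 -104 74.4 -96 110.2 -88 110.2 -80 108.8 -72 108.1 -64 108.2 -56 108.1 -48 108.1 -40 108.1 -32 109.1 -24 96.2
```

View pics/s8.png

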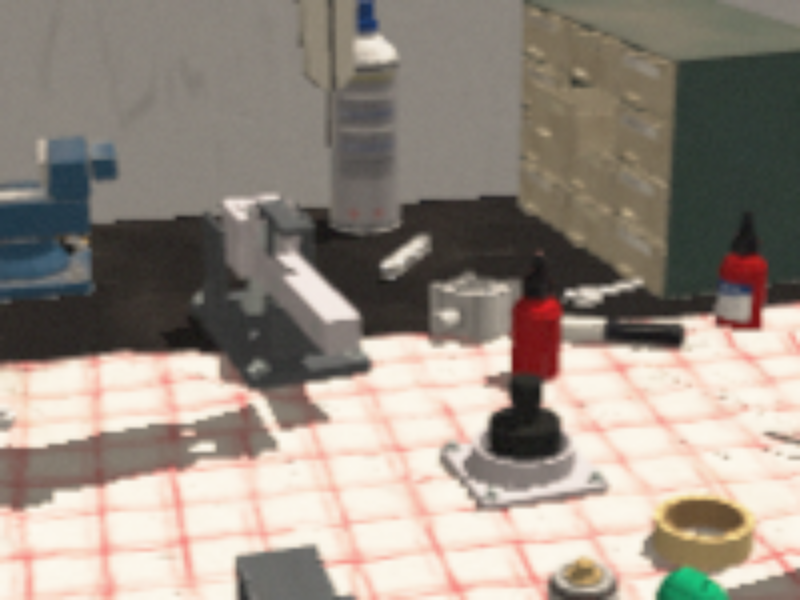

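The side view shows the coupler seated level at (290,280), the lever flat with its pad at 110 mm, and the cap upright in the holder at (525,430). The loose things are undisturbed, so I'm handing it in.

```bash
python3 -c "
from cell import ticket
print(ticket.sign_off())"
```

```text
the job is handed in; nothing more can be done
None
```

The job is done and handed in at about 28 s of robot time: the dust cap is upright in the holder, the coupler is seated level on the ball with its shank in the rest, the lever is pressed down to its stop, and the loose things look undisturbed in the last picture.

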